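# Tip the hardware tote with its lever

## Task

Take the wooden-handled lever out of its block and push its steel rod down through both eyelets on the corner of the tilting tote, until the rod end is well through the lower one. Then, touching only the lever, lean it over to tip the tote steeply (about 40 degrees) so that all four nuts slide together into the low, hinged corner, and finish while still holding the lever and the tote tilted like that. Leave everything else on the bench where it is.

Things in the scene. Friction and masses are not known exactly. Their poses are not given: they have to be found in the camera images.
- stand: Tilting stand, fixed to the bench: dark steel base plate 200 x 70 mm with a hinge near one end; it carries the tote. Origin on the bench surface right below the hinge axle; x points from the hinged (low) corner of the tote to the lever corner with the eyelets, y along the hinge axle, z up. The low corner faces roughly towards the robot.
- tote (a joint): Tilt of the tote in rad: 0 = level, resting on the stand's pad; grows as the lever corner rises, up to a stop at 0.85. The hinge is nearly free: the tote (0.4 kg) falls back to level when it is not held up; the pull of its weight about the hinge is below 0.7 Nm.
- hinge (a point): Point on the hinge axis, 28 mm above the bench, centred under the low corner. Turns with the tote (x, y, z as for the stand when level). The tote turns about this point's y axis; tilting lifts the +x side and leans the eyelets over towards -x.
- corner (a point): Inner low corner of the tote, 8 mm from the hinge axis, 5 mm above the tote's floor; turns with the tote. The tote is a grey plastic open bin, 138 mm square outside, 56 mm tall, walls 4 mm, rim 88 mm above the bench when level, set diagonally: this corner is at the hinge, the opposite one carries the eyelets.
- eye_low (a point): Centre of the lower eyelet's hole, at its upper face; 222 mm from the hinge axis along x, 51 mm above the bench when level. A 6 mm steel plate, 32 x 36 mm, with a hole 15 mm across whose axis is z; turns with the tote.
- eye_top (a point): Centre of the upper eyelet's hole, at its upper face, 41 mm straight above the lower one (92 mm above the bench when level); same 6 mm plate and 15 mm hole. Turns with the tote; x, y, z as for the hinge. Below both eyelets there is only the bench.
- lever: Lever, 0.15 kg, upright in its block: round wooden handle 24 mm across, from 6 to 98 mm above the origin; steel collar 34 mm across, 6 mm thick; below it a steel rod 12 mm thick, 75 mm long, its last 9 mm tapering to 5 mm. Origin: centre of the collar's underside, z along the handle. The collar rests on the block; pushed home, it rests on the upper eyelet. The rod slides freely in the eyelets.
- lever_tip (a point): Point of the lever's rod, 75 mm below the lever's origin; same axes.
- rack: Dark wooden block, 70 x 70 x 85 mm, fixed to the bench, with a hole 16 mm across and 80 mm deep in its top in which the lever stands. Origin at the centre of its underside. It is left or right of the stand.
- nut0: One of four loose steel hex nuts, 19 mm across flats, 10 mm thick, 17 g, flat on the floor of the tote; origin at the centre of its underside. They slide easily: a tilt of 0.5 rad is enough.
- nut1: One of four loose steel hex nuts, 19 mm across flats, 10 mm thick, 17 g, flat on the floor of the tote; origin at the centre of its underside. They slide easily: a tilt of 0.5 rad is enough.
- nut2: One of four loose steel hex nuts, 19 mm across flats, 10 mm thick, 17 g, flat on the floor of the tote; origin at the centre of its underside. They slide easily: a tilt of 0.5 rad is enough.
- nut3: One of four loose steel hex nuts, 19 mm across flats, 10 mm thick, 17 g, flat on the floor of the tote; origin at the centre of its underside. They slide easily: a tilt of 0.5 rad is enough.
- brush_pot: Bystander: white ceramic pot, 84 mm wide, 100 mm tall, with three upright brushes (to 230 mm). Origin at the middle of its underside. Leave it.
- sanding_block: Bystander: cork sanding block, 70 x 45 x 28 mm. Origin at the middle of its underside. Leave it.
- wrench: Bystander: steel wrench, 170 mm long, lying flat. Origin at the middle of its underside. Leave it.
- jar: Bystander: glass jar with steel cap, 60 mm wide, 90 mm tall. Origin at the middle of its underside. Leave it.
- tape_roll: Bystander: cardboard-coloured ring of tape, 96 mm across, 25 mm tall. Origin at the middle of its underside. Leave it.
- tin: Bystander: plain metal tin, 74 mm wide, 80 mm tall. Origin at the middle of its underside. Leave it.
- screwdriver: Bystander: screwdriver, 180 mm long, lying flat. Origin at the middle of its underside. Leave it.
There are look-alikes about, which are no part of the job. What is shaped like the lever but black or turquoise is not meant.

How it is judged:
By the outcome, as a careful person would: the job done as asked, in the order asked, and still so for the second after the job is handed in, while the arm keeps its last pose, push and grip.
It also fails if it takes over 51 s, if anything falls off the work surface, if the arm or the gripper's body presses on something with over 40 N, if the wrist force passes 120 N, or if a joint passes its speed limit or range.

## Robot

A 6-joint arm with a two-finger parallel gripper is mounted at the origin on the work surface. World frame = base frame: x ahead of the robot, y to its left, z up, the work surface at z = 0. Lengths are in mm, angles in rad, forces in N, time in s.
With the tool pointing down it reaches from about 275 to 750 mm from the base axis. Payload 10.2 kg.
Tool frame: the origin (TCP) lies between the finger pads; the fingertips stand 17 mm ahead of it and the grasp point (between the pads) lies 2 mm behind it (tips_ahead is the distance from the TCP to the fingertips, in mm); z points along the fingers, y is the line along which they close (so a half turn about z gives the same grasp; the last joint's range is limited). The gripper opens to 85 mm and grips with 20 to 120 N. Pads are 22 mm wide; open, the fingers measure 114 mm over their backs; the gripper's body (76 mm by 85 mm) begins 54 mm behind the grasp point. The pads swing forward as they close: fully open they stand 13 mm farther back than shut.
Start: joints at [-1.559, 0.313, 1.498, -0, 1.331, -0.223], TCP at [122.127, -510.604, 248.294] pointing down, gripper open.
Joint ranges: [-2.94, 2.94], [-0.97, 2.17], [0.19, 2.56], [-1.23, 4.37], [0.02, 3.11], [-2.88, 2.88]. Speed limits (rad/s): [2.39, 2.39, 3.01, 3.14, 3.14, 3.14].

## Interface

Orientations are given as a unit quaternion [w, x, y, z].
In Python, from rig import sense, capture, finish_job, boxes_of, tips_ahead gives the robot as it stands.
- The arm moves only by the tool drive_tool, never from a script. Its argument "commands" is text: rows parted by semicolons, each of 7 numbers parted by spaces: the shift along the world's x, y, z in units of 0.1 m (1.0 is 0.1 m), then the turn, a rotation vector about the world's x, y, z in units of pi/4 rad (1.0 is pi/4 rad), then the opening in per cent of the stroke, from 0 (shut) to 100 (fully open). A call has 1 to 20 rows; each row shifts and turns the commanded pose from where the row before left it; what a row does not reach is not made up. A row lasts 1/12 s, in which the tool goes at most 41.7 mm and 7.16 degrees, less where a joint would pass 70% of its speed; a pose out of reach is approached as far as the arm can. A call with a number of a shift or a turn outside -1 to 1 is refused whole. A call with a gripper value outside its range is refused whole. The fingers move at their own pace and stop on an object; "force" is the grip in N (left out, the last holds). Time passes only in rows, so rows that do not move let the fingers close. It gives the time, the measured TCP pose, the force, the opening and the grip force at its end, in the units of the state.
- sense(): the state, without advancing time (a new reading comes with each control period).
- capture(name): name is "scene" or "top" or "wrist"; returns a dict with "pixels" (420x560x3 uint8, blue, green, red), "fov_y" (degrees; the focal length in pixels is half the picture's height over the tangent of half this angle, whatever the lens; pixels are square), "cx", "cy" (the principal point, pixels), "position" and "attitude" of the camera in the world; the wrist camera has in their place "tool_from_camera" (4x4, takes a point from camera to tool coordinates, whose origin is the TCP and whose axes are the flange's). Camera axes: x right, y down, z forward; pixel columns grow to the right and rows downward; lengths in mm; the calibration is good to about 2 mm. A picture is of the moment at which its call begins: read the wrist's pose just before it. There is no depth.
- finish_job(): hands the job in; it is judged then, once.
Trained networks look in a picture, given as the dict that the camera call returned (one of the last four; its "shot" number tells which), for a name from the list of things; names that differ only in an ending like _2 or _b are one class to them, and where a whole thing is asked for, a point or a joint stands for the part that bears it (a point fixed in the world has none). Each returns a list of dicts, best first, with "confidence" (0 to 1); they miss things now and then, are a little off and sometimes report something else, mostly with a low value. They report only what shows in the picture. A call takes as long as a camera call. They do not tell look-alikes from the thing itself.
- boxes_of(picture, name): "position" ([column, row] in pixels, amid what is visible of it).
The state is a dict: "time_s": time; "joints": joint angles; "dq": joint speeds; "tau": joint torques, N m; "eef_pos": TCP position; "ee_rot": TCP orientation; "force": force on the tool from outside, world axes, zero at the start; "wrist_torque": the same for the moment, N m; "grip_width": opening from 0.0 (shut) to 1.0 (fully open); "grip_force": force on a finger pad.
Only numpy, scipy, OpenCV 4.12 (cv2) and the standard library are available. Lean on these libraries where they do the work, as an engineer would, in place of code of your own. Each camera call takes 0.05 s, during which the arm holds its last target. There are 200 camera calls.

## Working session

There is one attempt and no reset: what is moved stays moved. The work goes in short steps, Python scripts to look and compute and a tool call to move; the robot and the scene stay as the last step left them, time stands still between calls to the robot, and variables do not carry over. Pictures are saved under pics/ and viewed, at most 10 in all, crops included, and the job is handed in when it is done.

Besides the shell and the picture viewer there is one more tool, called after "Emit:" as name(argument=value, ...) on one line, values as JSON. drive_tool: Moves the arm, as the interface text tells. Shifts and turns lie within -1 to 1; 1 stands for 0.1 m of shift or pi/4 rad of turn. Its arguments: {"type":"object","properties":{"commands":{"type":"string"},"force":{"type":"number"}},"required":["commands"]}

```bash
mkdir -p pics; cat > h.py <<'E'
import numpy as np,cv2
from scipy.spatial.transform import Rotation as R
from rig import *
def rot(q):
    q=np.array(q,float)
    return q if q.shape==(3,3) else R.from_quat(q[[1,2,3,0]]).as_matrix()
def cam(p,s=None):
    f=210/np.tan(np.radians(p["fov_y"])/2)
    if "position" in p: return f,np.array(p["position"],float),rot(p["attitude"])
    T=np.array(p["tool_from_camera"]);Rt=rot(s["ee_rot"])
    return f,np.array(s["eef_pos"])+Rt@T[:3,3],Rt@T[:3,:3]
def ray(p,uv,s=None):
    f,c,A=cam(p,s); d=A@np.array([(uv[0]-p["cx"])/f,(uv[1]-p["cy"])/f,1]); return c,d/np.linalg.norm(d)
def atz(p,uv,z,s=None):
    c,d=ray(p,uv,s); return c+d*(z-c[2])/d[2]
def proj(p,X,s=None):
    f,c,A=cam(p,s); v=A.T@(np.array(X,float)-c); return np.array([p["cx"]+f*v[0]/v[2],p["cy"]+f*v[1]/v[2]])
def tri(L):
    M=0;b=0
    for c,d in L:
        P=np.eye(3)-np.outer(d,d);M=M+P;b=b+P@c
    return np.linalg.solve(M,b)
E
python3 - <<'E'
from h import *
np.set_printoptions(precision=1,suppress=True)
P={n:capture(n) for n in("scene","top")}
for n,p in P.items():
    print(n,p["pixels"].shape,p["fov_y"],p["position"],p["attitude"])
    for k in["lever","lever_tip","rack","eye_top","eye_low","hinge","corner","stand","nut0","brush_pot","jar","tin"]:
        print(k,[(np.round(b["position"],1).tolist(),round(b["confidence"],2)) for b in boxes_of(p,k)][:5])
    cv2.imwrite(f"pics/{n}0.png",p["pixels"])
s=sense();print(s)
E
```

```text
scene (420, 560, 3) 44.75716393143919 [1153.6  668.4  820.2] [-0.1  0.3  0.9 -0.4]
lever [([266.4, 131.4], 0.77), ([257.5, 122.5], 0.69), ([174.7, 193.9], 0.4)]
lever_tip [([299.1, 129.8], 0.95), ([263.3, 130.7], 0.81), ([255.2, 119.4], 0.68), ([294.7, 203.1], 0.56)]
rack [([265.0, 162.8], 0.68)]
eye_top [([297.5, 202.4], 0.87)]
eye_low [([297.6, 201.8], 0.96)]
hinge [([297.2, 200.0], 0.55)]
corner [([296.3, 202.8], 0.87)]
stand [([299.7, 201.5], 0.92)]
nut0 [([302.4, 204.7], 0.57), ([296.7, 196.8], 0.44)]
brush_pot [([443.5, 298.6], 0.75)]
jar [([339.0, 344.0], 0.8)]
tin [([239.7, 286.4], 0.93)]
top (420, 560, 3) 43.93338306726664 [ 387.8  -32.2 1173.1] [ 0.1 -0.7  0.7 -0. ]
lever [([408.5, 247.5], 0.75), ([402.6, 295.5], 0.56)]
lever_tip [([411.4, 249.5], 0.81), ([303.6, 220.7], 0.7), ([397.6, 254.0], 0.61), ([461.7, 262.1], 0.59)]
rack [([400.2, 250.6], 0.64), ([301.7, 225.2], 0.2)]
eye_top [([304.7, 220.3], 0.69)]
eye_low [([301.3, 225.7], 0.66), ([408.1, 246.7], 0.19)]
hinge [([303.8, 224.6], 0.98)]
corner [([303.7, 223.1], 0.58)]
stand [([300.6, 224.9], 0.83)]
nut0 [([312.0, 213.2], 0.66), ([301.2, 231.1], 0.49), ([325.8, 232.4], 0.44)]
brush_pot [([106.5, 233.7], 0.62), ([299.3, 230.3], 0.49)]
jar [([146.2, 136.3], 0.71)]
tin [([243.8, 110.3], 0.8), ([301.7, 224.5], 0.34)]
{'time_s': 1.3, 'joints': array([-1.6,  0.3,  1.5,  0. ,  1.3, -0.2]), 'dq': array([-0., -0.,  0., -0.,  0.,  0.]), 'tau': array([  0. , -41.2, -26. ,  -0. ,   0. ,  -0. ]), 'eef_pos': array([ 122.1, -510.6,  248.3]), 'ee_rot': array([0. , 1. , 0.1, 0. ]), 'force': array([ 0.3,  0.1, -0.7]), 'wrist_torque': array([ 0., -0., -0.]), 'grip_force': 0.0, 'grip_width': 1.0009044357013241}
```

```bash
python3 - <<'E'
import cv2,numpy as np
a=cv2.imread("pics/scene0.png");b=cv2.imread("pics/top0.png")
c=cv2.resize(a[80:280,180:400],None,fx=2.7,fy=2.7,interpolation=cv2.INTER_CUBIC)
cv2.imwrite("pics/sc_crop.png",c)
c=cv2.resize(b[150:340,240:490],None,fx=3.15,fy=3.15,interpolation=cv2.INTER_CUBIC)
cv2.imwrite("pics/top_crop.png",c)
E
```

```text
(no output)
```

View pics/top0.png

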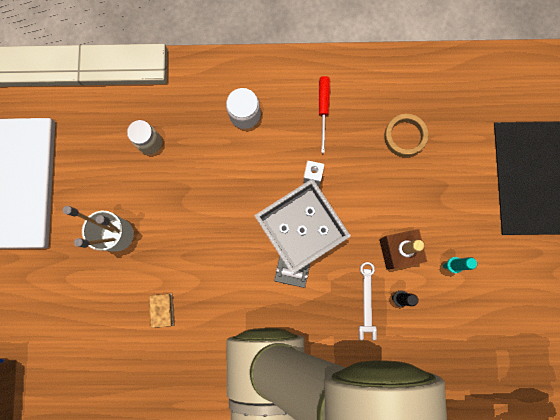

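View pics/sc_crop.png

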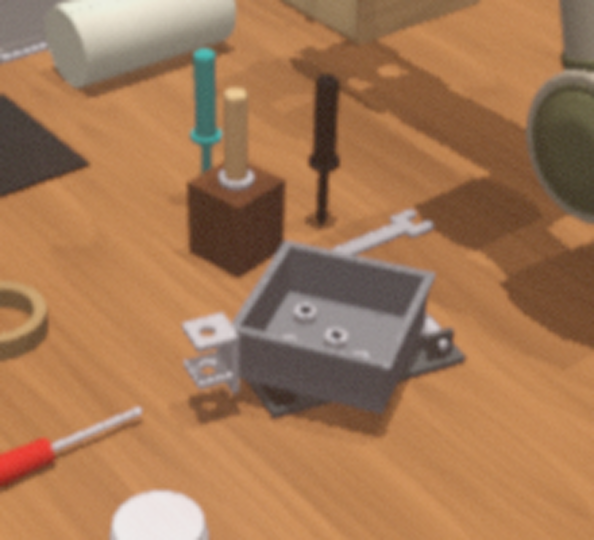

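View pics/top_crop.png

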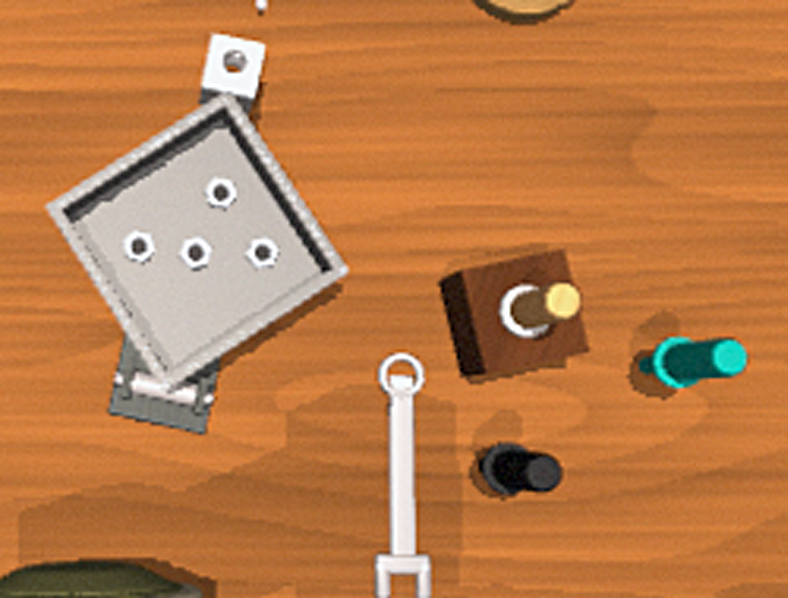

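```bash
python3 - <<'E'
from h import *
np.set_printoptions(precision=1,suppress=True)
p=capture("top");q=capture("scene")
def show(n,a,b,z):
    print(n,"top@z",atz(p,a,z),"scene@z",atz(q,b,z),"tri",tri([ray(p,a),ray(q,b)]))
show("eye",(314.6,169.4),(257.0,202.2),92)
show("levtop",(418.7,245.2),(267.,114.),183)
show("collar",(407,248.4),(267.4,145.9),91)
for n,c in dict(eye2=(235,61),hinge=(165,387),nearcorner=(170,385),farcorner=(226,100),L=(52,207),Rr=(344,270)).items():
    z={'eye2':92,'hinge':28}.get(n,88); print(n,atz(p,(c[0]/3.15+240,c[1]/3.15+150),z))
print("nutsz",[atz(p,(u/3.15+240,v/3.15+150),42) for u,v in((221,192),(138,246),(196,252),(262,252))])
print(rot(sense()["ee_rot"]))
w=capture("wrist"); print(w["fov_y"],w["tool_from_camera"])
E
```

```text
eye top@z [ 624.2 -101.    92. ] scene@z [623.5 -98.7  92. ] tri [ 623.6 -100.3   91.3]
levtop top@z [ 455.7 -289.2  183. ] scene@z [ 454.4 -289.2  183. ] tri [ 455.3 -288.7  183.6]
collar top@z [ 455.6 -288.7   91. ] scene@z [ 457.8 -283.5   91. ] tri [ 455.1 -288.8   87.7]
eye2 [ 624.3 -101.    92. ]
hinge [408.3 -52.4  28. ]
nearcorner [408.5 -54.7  88. ]
farcorner [598.5 -94.7  88. ]
L [527.   22.5  88. ]
Rr [ 483.2 -170.7   88. ]
nutsz [array([542.3, -92.8,  42. ]), array([505.1, -34.7,  42. ]), array([500.6, -74.8,  42. ]), array([ 500.2, -120.3,   42. ])]
[[ 1.   0.2 -0. ]
 [ 0.2 -1.   0. ]
 [-0.  -0.  -1. ]]
64.31285701232424 [[   0.    -0.9   -0.3   84.7]
 [   1.     0.     0.    -0.2]
 [  -0.    -0.3    0.9 -126.3]
 [   0.     0.     0.     1. ]]
```

Candidates in the top view are the wooden-handled lever in its block at (418,246), a turquoise one at (470,264) and a black one at (410,300). The crop confirms that the wooden one is in the brown rack, so I take that. The eyelet hole is at about (624,-100,92) and the hinge at (408,-53), 221 mm apart, which fits the 222 mm given.

Emit:
drive_tool(commands="0.278 0.185 0 0 0 -0.048 100;0.278 0.185 0 0 0 -0.048 60;0.278 0.185 0 0 0 -0.048 60;0.278 0.185 0 0 0 -0.048 60;0.278 0.185 0 0 0 -0.048 60;0.278 0.185 0 0 0 -0.048 60;0.278 0.185 0 0 0 -0.048 60;0.278 0.185 0 0 0 -0.048 60;0.278 0.185 0 0 0 -0.048 60;0.278 0.185 0 0 0 -0.048 60;0.278 0.185 0 0 0 -0.048 60;0.278 0.185 0 0 0 -0.048 60;0 0 0 0 0 0 60;0 0 0 0 0 0 60", force=60)

```text
time_s: 2.62
eef_pos: [456.5, -287.7, 248.0]
ee_rot: [-0.0, 0.994, -0.107, -0.0]
force: [-0.8, 0.1, 0.1]
grip_width: 0.597
grip_force: 0.0
```

```bash
python3 - <<'E'
from h import *
np.set_printoptions(precision=3,suppress=True)
s=sense();w=capture("wrist");cv2.imwrite("pics/w1.png",w["pixels"])
print(s["eef_pos"],s["joints"],rot(s["ee_rot"]),s["time_s"])
print("expect levtop",proj(w,(455.3,-288.9,183),s),"collar",proj(w,(455.3,-288.9,91),s),"eye",proj(w,(623.8,-100.3,92),s))
E
```

```text
[ 456.51  -287.72   248.045] [-0.78   0.346  1.453 -0.     1.343  1.006] [[ 0.977 -0.213 -0.   ]
 [-0.213 -0.977  0.   ]
 [-0.    -0.    -1.   ]] 2.6167
expect levtop [284.067 242.313] collar [283.253 199.723] eye [-5.943 43.126]
```

View pics/w1.png

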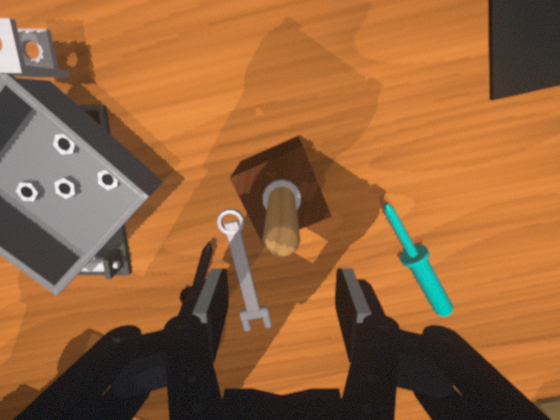

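The wrist view shows the wooden lever upright in the block, handle top at (282,243) and collar at (281,197), within about 2 px of the predicted positions. The turquoise and black ones are to either side. I descend and grip.

Emit:
drive_tool(commands="-0.011 -0.013 -0.2 0 0 0 60;0 0 -0.3 0 0 0 60;0 0 -0.3 0 0 0 60;0 0 -0.24 0 0 0 60;0 0 -0.1 0 0 0 60;0 0 0 0 0 0 0;0 0 0 0 0 0 0;0 0 0 0 0 0 0;0 0 0 0 0 0 0;0 0 0 0 0 0 0;0 0 0 0 0 0 0;0 0 0 0 0 0 0;0 0 0 0 0 0 0", force=80)

```text
time_s: 3.75
eef_pos: [455.0, -290.1, 135.5]
ee_rot: [0.0, 0.994, -0.108, 0.001]
force: [-1.4, 3.9, 7.3]
grip_width: 0.261
grip_force: 78.2
```

Emit:
drive_tool(commands="0 0 0.06 0 0 0 0;0 0 0.12 0 0 0 0;0 0 0.18 0 0 0 0;0 0 0.2 0 0 0 0;0 0 0.2 0 0 0 0;0 0 0.2 0 0 0 0;0 0 0.2 0 0 0 0;0.1 0.11 0.05 0 0 0 0;0.2 0.22 0 0 0 0 0;0.2 0.22 0 0 0 0 0;0.2 0.22 0 0 0 0 0;0.2 0.22 0 0 0 0 0;0.2 0.22 0 0 0 0 0;0.2 0.22 0 0 0 0 0;0.2 0.22 0 0 0 0 0;0.14 0.16 0 0 0 0 0;0.05 0.08 0 0 0 0 0;0 0 0 0 0 0 0;0 0 0 0 0 0 0;0 0 0 0 0 0 0")

```text
time_s: 5.42
eef_pos: [623.0, -102.1, 255.5]
ee_rot: [0.0, 0.994, -0.109, 0.0]
force: [0.3, 0.8, -1.7]
grip_width: 0.266
grip_force: 77.8
```

```bash
python3 - <<'E'
from h import *
np.set_printoptions(precision=3,suppress=True)
s=sense();print(s["eef_pos"],s["joints"],s["force"],s["grip_width"],s["time_s"])
w=capture("wrist");q=capture("scene");p=capture("top")
W=cv2.resize(w["pixels"][100:330,160:440],None,fx=1.9,fy=1.9)[:420]
u,v=map(int,proj(q,(624,-100,150)));S=q["pixels"][max(0,v-60):v+60,u-50:u+50]
u2,v2=map(int,proj(p,(624,-100,92)))
im=np.hstack([cv2.resize(S,(350,420),interpolation=cv2.INTER_CUBIC),cv2.resize(w["pixels"][60:340,150:430],(420,420),interpolation=cv2.INTER_CUBIC)])
cv2.imwrite("pics/pre.png",im);print("scene crop origin",u-50,v-60,"x3.5")
t=s["eef_pos"];T=t-[0,0,50.5]
for n,X in dict(eye=(623.8,-100.3,92),eyelow=(623.8,-100.3,51),collar=T,tip=T-[0,0,75],htop=T+[0,0,98]).items():
    a=proj(q,X);b=proj(w,X,s);print(n,"scene",a,"crop",(a-[u-50,v-60])*3.5,"wrist crop",(b-[150,60])*1.5+[350,0])
E
```

```text
[ 623.028 -102.114  255.538] [-0.348  0.55   1.128 -0.001  1.463  1.442] [ 0.28   0.844 -1.694] 0.26557105023189703 5.4167
scene crop origin 206 121 x3.5
eye scene [256.481 201.898] crop [176.683 283.143] wrist crop [544.082 204.513]
eyelow scene [256.789 215.557] crop [177.76 330.95] wrist crop [544.369 187.646]
collar scene [255.365 160.417] crop [172.777 137.958] wrist crop [547.688 286.661]
tip scene [255.998 188.17 ] crop [174.992 235.096] wrist crop [547.399 225.212]
htop scene [254.451 120.336] crop [169.578  -2.323] wrist crop [548.671 495.608]
```

View pics/pre.png

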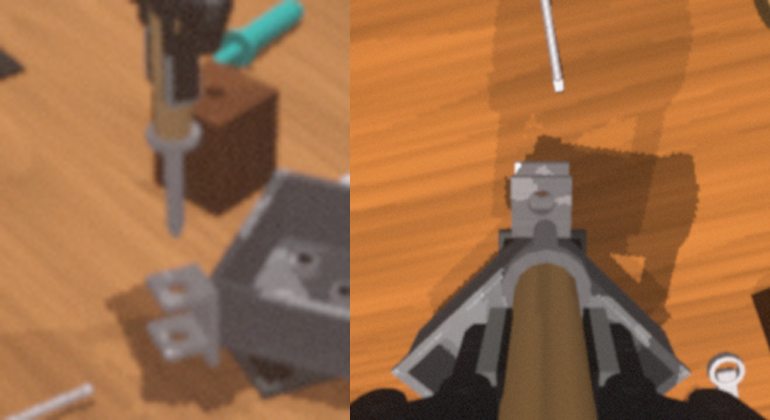

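The wrist part of the crop shows the rod tip at (545,222) and the eyelet hole at (541,203). Their offset matches the prediction to about 1 mm. I go closer.

Emit:
drive_tool(commands="0.008 0.02 -0.1 0 0 0 0;0 0 -0.12 0 0 0 0;0 0 -0.1 0 0 0 0;0 0 0 0 0 0 0;0 0 0 0 0 0 0;0 0 0 0 0 0 0")

```text
time_s: 6.07
eef_pos: [624.6, -99.0, 223.8]
ee_rot: [0.0, 0.994, -0.109, 0.0]
force: [-0.5, -0.4, -1.8]
grip_width: 0.261
grip_force: 77.8
```

```bash
python3 - <<'E'
from h import *
np.set_printoptions(precision=2,suppress=True)
s=sense();print(s["eef_pos"],s["force"],s["time_s"])
w=capture("wrist");q=capture("scene")
T=s["eef_pos"]-[0,0,50.5];t=T-[0,0,75]
u,v=map(int,proj(w,t,s));S=proj(q,t).astype(int)
A=cv2.resize(w["pixels"][v-30:v+30,u-30:u+30],(400,400),interpolation=cv2.INTER_CUBIC)
B=cv2.resize(q["pixels"][S[1]-25:S[1]+25,S[0]-25:S[0]+25],(400,400),interpolation=cv2.INTER_CUBIC)
cv2.imwrite("pics/near.png",np.hstack([B,A]))
for n,X in dict(eye=(623.8,-100.3,92),eyeX=(628.8,-100.3,92),eyeY=(623.8,-95.3,92),tip=t).items():
    print(n,(proj(q,X)-S+25)*8,(proj(w,X,s)-[u-30,v-30])*400/60+[400,0])
E
```

```text
[624.59 -99.04 223.76] [-0.51 -0.39 -1.76] 6.0667
eye [203.85 215.18] [615.9  189.26]
eyeX [189.71 221.52] [607.1  151.02]
eyeY [213.89 223.75] [575.91 197.65]
tip [203.74 201.21] [604.51 201.67]
```

View pics/near.png

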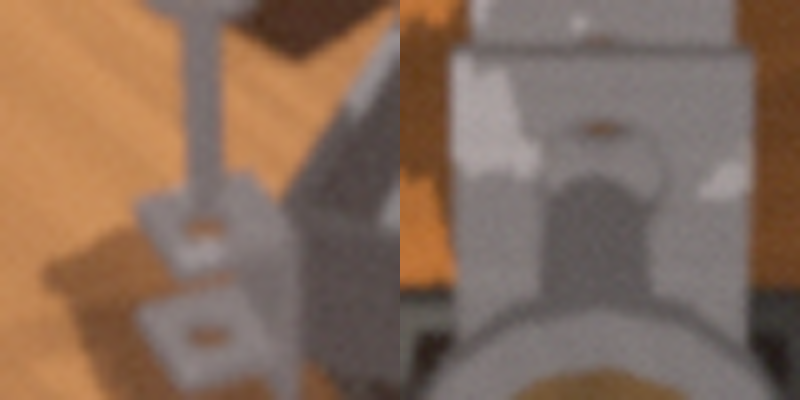

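In the near view the plate is centred on column 602, the hole is at about (600,176), and the rod tip is over it within about 1 mm. I insert in steps and watch the force.

Emit:
drive_tool(commands="0.005 0 -0.04 0 0 0 0;0 0 -0.04 0 0 0 0;0 0 -0.04 0 0 0 0;0 0 -0.04 0 0 0 0;0 0 -0.04 0 0 0 0;0 0 0 0 0 0 0;0 0 0 0 0 0 0")

```text
time_s: 6.75
eef_pos: [624.9, -98.9, 203.0]
ee_rot: [-0.0, 0.994, -0.109, -0.0]
force: [0.1, 0.3, -1.0]
grip_width: 0.265
grip_force: 77.8
```

Emit:
drive_tool(commands="0 0 -0.04 0 0 0 0;0 0 -0.04 0 0 0 0;0 0 -0.04 0 0 0 0;0 0 -0.04 0 0 0 0;0 0 -0.04 0 0 0 0;0 0 -0.04 0 0 0 0;0 0 -0.04 0 0 0 0;0 0 -0.03 0 0 0 0;0 0 0 0 0 0 0;0 0 0 0 0 0 0")

```text
time_s: 7.58
eef_pos: [624.9, -98.9, 172.2]
ee_rot: [-0.0, 0.994, -0.109, -0.0]
force: [0.4, 0.4, -1.2]
grip_width: 0.266
grip_force: 77.8
```

Emit:
drive_tool(commands="0 0 -0.04 0 0 0 0;0 0 -0.04 0 0 0 0;0 0 -0.04 0 0 0 0;0 0 -0.04 0 0 0 0;0 0 -0.04 0 0 0 0;0 0 -0.04 0 0 0 0;0 0 -0.02 0 0 0 0;0 0 0 0 0 0 0;0 0 0 0 0 0 0")

```text
time_s: 8.33
eef_pos: [624.9, -98.9, 146.3]
ee_rot: [-0.0, 0.994, -0.109, -0.0]
force: [-0.4, 0.5, -0.8]
grip_width: 0.259
grip_force: 77.8
```

```bash
python3 - <<'E'
from h import *
np.set_printoptions(precision=2,suppress=True)
s=sense();print(s["eef_pos"],s["force"],s["joints"])
q=capture("scene")
u,v=map(int,proj(q,(600,-90,90)))
cv2.imwrite("pics/ins.png",cv2.resize(q["pixels"][v-60:v+60,u-70:u+70],(700,600),interpolation=cv2.INTER_CUBIC))
# tilt arc: TCP per tilt angle about hinge
H=np.array([408.3,-52.9,28.]);y=np.array([.213,.977,0])
d=s["eef_pos"]-H;prev=d
for k in range(1,17):
    a=np.radians(2.5*k);n=R.from_rotvec(-a*y).apply(d);print(k,(n-prev)/100,H+n);prev=n
print("rotunits/row",-np.radians(2.5)/(np.pi/4)*y)
E
```

```text
[624.94 -98.93 146.29] [-0.35  0.52 -0.75] [-0.34  0.64  1.28  0.    1.23  1.45]
1 [-0.05  0.01  0.1 ] [619.69 -97.79 155.84]
2 [-0.06  0.01  0.09] [614.04 -96.56 165.14]
3 [-0.06  0.01  0.09] [608.   -95.24 174.19]
4 [-0.06  0.01  0.09] [601.58 -93.84 182.95]
5 [-0.07  0.01  0.08] [594.79 -92.36 191.42]
6 [-0.07  0.02  0.08] [587.65 -90.8  199.58]
7 [-0.07  0.02  0.08] [580.17 -89.17 207.41]
8 [-0.08  0.02  0.07] [572.36 -87.47 214.9 ]
9 [-0.08  0.02  0.07] [564.24 -85.7  222.04]
10 [-0.08  0.02  0.07] [555.82 -83.86 228.8 ]
11 [-0.09  0.02  0.06] [547.12 -81.97 235.19]
12 [-0.09  0.02  0.06] [538.16 -80.01 241.18]
13 [-0.09  0.02  0.06] [528.95 -78.01 246.76]
14 [-0.09  0.02  0.05] [519.52 -75.95 251.93]
15 [-0.1   0.02  0.05] [509.87 -73.85 256.67]
16 [-0.1   0.02  0.04] [500.03 -71.7  260.97]
rotunits/row [-0.01 -0.05 -0.  ]
```

View pics/ins.png

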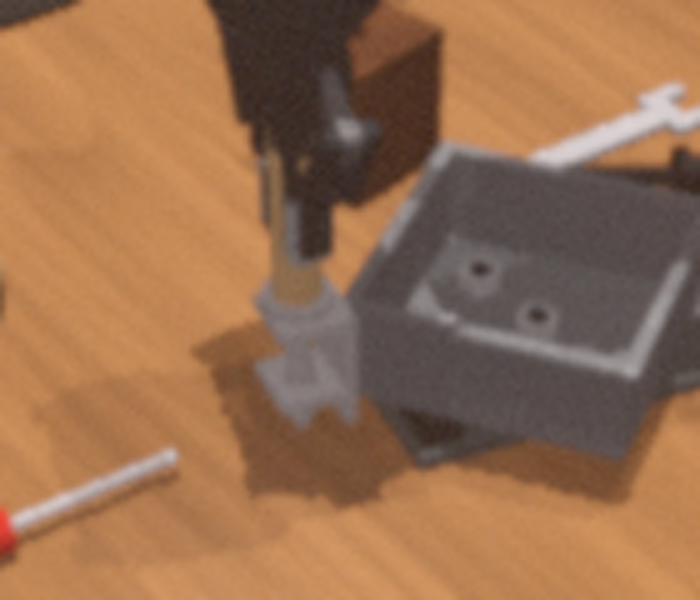

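The rod is through both eyelets and the collar sits about 3 mm above the upper one. The tip is about 24 mm below the lower plate. I tilt along the arc about the hinge.

Emit:
drive_tool(commands="0 0 0 0 0 0 0;0 0 0 0 0 0 0;-0.026 0.006 0.048 -0.0059 -0.0271 0 0;-0.026 0.006 0.048 -0.0059 -0.0271 0 0;-0.028 0.006 0.0465 -0.0059 -0.0271 0 0;-0.028 0.006 0.0465 -0.0059 -0.0271 0 0;-0.03 0.0066 0.045 -0.0059 -0.0271 0 0;-0.03 0.0066 0.045 -0.0059 -0.0271 0 0;-0.032 0.007 0.044 -0.0059 -0.0271 0 0;-0.032 0.007 0.044 -0.0059 -0.0271 0 0;-0.034 0.0074 0.042 -0.0059 -0.0271 0 0;-0.034 0.0074 0.042 -0.0059 -0.0271 0 0;-0.036 0.008 0.041 -0.0059 -0.0271 0 0;-0.036 0.008 0.041 -0.0059 -0.0271 0 0;-0.0375 0.008 0.039 -0.0059 -0.0271 0 0;-0.0375 0.008 0.039 -0.0059 -0.0271 0 0;-0.039 0.0085 0.0375 -0.0059 -0.0271 0 0;-0.039 0.0085 0.0375 -0.0059 -0.0271 0 0;0 0 0 0 0 0 0", force=120)

```text
time_s: 9.97
eef_pos: [572.2, -87.3, 216.6]
ee_rot: [0.019, 0.979, -0.107, 0.175]
force: [4.4, -1.8, 0.0]
grip_width: 0.257
grip_force: 116.7
```

```bash
python3 - <<'E'
from h import *
np.set_printoptions(precision=3,suppress=True)
s=sense();print(s["eef_pos"],s["force"],s["wrist_torque"],s["joints"],rot(s["ee_rot"]))
q=capture("scene")
u,v=map(int,proj(q,(560,-90,120)))
cv2.imwrite("pics/t20.png",cv2.resize(q["pixels"][v-75:v+75,u-80:u+80],(640,600),interpolation=cv2.INTER_CUBIC))
E
```

```text
[572.156 -87.307 216.627] [ 4.391 -1.798  0.037] [-0.197 -0.856  0.007] [-0.377  0.293  1.651  0.074  0.85   1.372] [[ 0.916 -0.216  0.338]
 [-0.203 -0.976 -0.074]
 [ 0.346 -0.001 -0.938]]
```

View pics/t20.png

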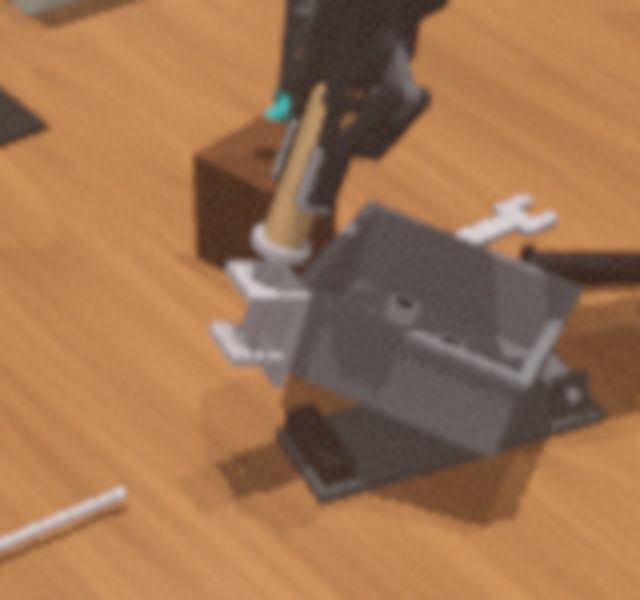

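At 20° of lever lean the tote follows at roughly 17°, with the collar a few mm above the upper eyelet at (280,245). I continue with a slight push along the rod.

Emit:
drive_tool(commands="-0.039 0.0085 0.0325 -0.0059 -0.0271 0 0;-0.039 0.0085 0.0325 -0.0059 -0.0271 0 0;-0.04 0.009 0.031 -0.0059 -0.0271 0 0;-0.04 0.009 0.031 -0.0059 -0.0271 0 0;-0.0415 0.009 0.029 -0.0059 -0.0271 0 0;-0.0415 0.009 0.029 -0.0059 -0.0271 0 0;-0.043 0.0095 0.027 -0.0059 -0.0271 0 0;-0.043 0.0095 0.027 -0.0059 -0.0271 0 0;-0.044 0.0096 0.025 -0.0059 -0.0271 0 0;-0.044 0.0096 0.025 -0.0059 -0.0271 0 0;-0.045 0.01 0.023 -0.0059 -0.0271 0 0;-0.045 0.01 0.023 -0.0059 -0.0271 0 0;-0.046 0.01 0.0205 -0.0059 -0.0271 0 0;-0.046 0.01 0.0205 -0.0059 -0.0271 0 0;-0.047 0.0103 0.0185 -0.0059 -0.0271 0 0;-0.047 0.0103 0.0185 -0.0059 -0.0271 0 0;-0.048 0.0105 0.0165 -0.0059 -0.0271 0 0;-0.048 0.0105 0.0165 -0.0059 -0.0271 0 0;0 0 0 0 0 0 0;0 0 0 0 0 0 0")

```text
time_s: 11.68
eef_pos: [494.9, -70.4, 262.2]
ee_rot: [0.039, 0.926, -0.101, 0.363]
force: [5.2, 2.0, 9.2]
grip_width: 0.255
grip_force: 117.1
```

```bash
python3 - <<'E'
from h import *
np.set_printoptions(precision=3,suppress=True)
s=sense();z=rot(s["ee_rot"])[:,2];print(s["eef_pos"],s["force"],s["wrist_torque"],s["joints"],z,np.degrees(np.arccos(-z[2])))
q=capture("scene");p=capture("top")
u,v=map(int,proj(q,(520,-80,130)));u2,v2=map(int,proj(p,(490,-80,130)))
a=cv2.resize(q["pixels"][v-70:v+70,u-70:u+70],(560,560),interpolation=cv2.INTER_CUBIC)
cv2.imwrite("pics/t42.png",a)
H=np.array([408.3,-52.9,28.]);y=np.array([.213,.977,0]);x=np.array([.977,-.213,0])
for deg in(34,38,42):
  Rt=R.from_rotvec(-np.radians(deg)*y)
  g=lambda a,b,c:np.round(((proj(q,H+Rt.apply(a*x+b*y+np.array([0,0,c])))-[u-70,v-70])*4)).astype(int).tolist()
  print(deg,"eyeplate outer corners top",g(238,18,64),g(238,-18,64),"low",g(238,18,23),g(238,-18,23),"rim far",g(192,0,60),"rim L",g(95,97,60),"rim R",g(95,-97,60),"tip@home",g(222,0,-11))
E
```

```text
[494.853 -70.379 262.249] [5.209 1.987 9.152] [ 0.22  -1.178  0.437] [-0.457 -0.06   2.064  0.395  0.435  1.033] [ 0.664 -0.145 -0.734] 42.78431979109166
34 eyeplate outer corners top [227, 194] [199, 162] low [189, 256] [162, 223] rim far [270, 208] rim L [471, 344] rim R [314, 174] tip@home [166, 296]
38 eyeplate outer corners top [250, 172] [221, 140] low [207, 232] [180, 199] rim far [288, 191] rim L [483, 336] rim R [324, 168] tip@home [180, 273]
42 eyeplate outer corners top [274, 151] [245, 120] low [227, 209] [199, 177] rim far [307, 175] rim L [495, 330] rim R [335, 162] tip@home [195, 251]
```

View pics/t42.png

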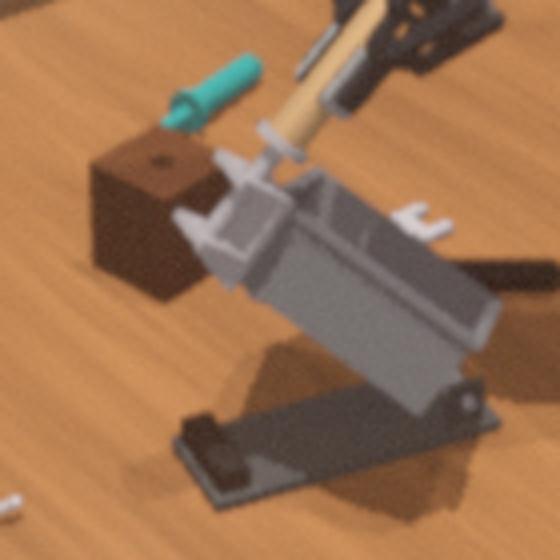

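The tote is up at roughly 37° with the nuts' side low. The two look-alikes, which stood free on their tips, have toppled by themselves. They were already tipping at (410,255) in the first wrist view, before any contact. Next I check the rod depth with an overlay.

```bash
python3 - <<'E'
from h import *
np.set_printoptions(precision=1,suppress=True)
s=sense();Rt=rot(s["ee_rot"]);z=Rt[:,2];t=s["eef_pos"]
q=capture("scene")
u,v=map(int,proj(q,(545,-80,140)))
k=8;im=cv2.resize(q["pixels"][v-35:v+35,u-45:u+45],None,fx=k,fy=k,interpolation=cv2.INTER_CUBIC)
f=lambda X:tuple(((proj(q,X)-[u-45,v-35])*k).astype(int).tolist())
H=np.array([408.3,-52.9,28.]);y=np.array([.213,.977,0]);x=np.array([.977,-.213,0])
o=t+50.5*z
cv2.circle(im,f(o),4,(0,0,255),1);cv2.circle(im,f(o+75*z),4,(0,0,255),1)
for deg,c in((36,(0,255,0)),(40,(255,255,0))):
  T=R.from_rotvec(-np.radians(deg)*y)
  for h in(64,23):
    cv2.polylines(im,[np.array([f(H+T.apply(a*x+b*y+[0,0,h])) for a,b in((206,18),(238,18),(238,-18),(206,-18))])],True,c,1)
  e=T.apply(222*x+[0,0,64]);n=T.apply([0,0,1]);print(deg,"origin above eye_top along n",(o-H-e)@n,"tip vs low eye",(o+75*z-H-e)@n+41, "lateral",np.linalg.norm(np.cross(o-H-e,n)))
print(f(o),f(o+75*z),im.shape);cv2.imwrite("pics/ov.png",im)
E
```

```text
36 origin above eye_top along n 23.30667484514643 tip vs low eye -10.170700075295642 lateral 6.982213150427004
40 origin above eye_top along n 8.087756786316316 tip vs low eye -25.824729014660903 lateral 1.8525773374069492
(419, 14) (251, 221) (560, 720, 3)
```

View pics/ov.png

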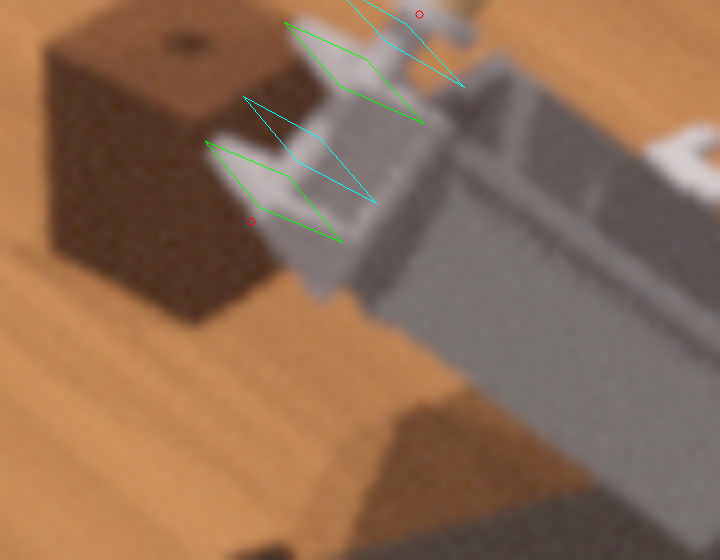

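The overlay shows the tote at about 36° with the collar about 20 mm above the upper eyelet. That leaves the tip only just through the lower one, so I push the lever along its axis.

Emit:
drive_tool(commands="0.0066 -0.0015 -0.0073 0 0 0 0;0.0066 -0.0015 -0.0073 0 0 0 0;0.0066 -0.0015 -0.0073 0 0 0 0;0.0066 -0.0015 -0.0073 0 0 0 0;0.0066 -0.0015 -0.0073 0 0 0 0;0.0066 -0.0015 -0.0073 0 0 0 0;0.0066 -0.0015 -0.0073 0 0 0 0;0.0066 -0.0015 -0.0073 0 0 0 0;0.0066 -0.0015 -0.0073 0 0 0 0;0.0066 -0.0015 -0.0073 0 0 0 0;0.0066 -0.0015 -0.0073 0 0 0 0;0.0066 -0.0015 -0.0073 0 0 0 0;0 0 0 0 0 0 0;0 0 0 0 0 0 0")

```text
time_s: 13.0
eef_pos: [504.3, -72.6, 256.0]
ee_rot: [0.039, 0.925, -0.101, 0.365]
force: [6.8, 3.3, 23.3]
grip_width: 0.257
grip_force: 117.8
```

```bash
cat > ov.py <<'E'
from h import *
import sys
np.set_printoptions(precision=2,suppress=True)
s=sense();z=rot(s["ee_rot"])[:,2];t=s["eef_pos"]
print(t,s["force"],s["wrist_torque"],s["joints"],s["time_s"])
q=capture("scene");p=capture("top")
u,v=map(int,proj(q,(535,-80,150)))
k=6;im=cv2.resize(q["pixels"][v-45:v+45,u-35:u+35],None,fx=k,fy=k,interpolation=cv2.INTER_CUBIC)
f=lambda X:tuple(((proj(q,X)-[u-35,v-45])*k).astype(int).tolist())
H=np.array([408.3,-52.9,28.]);y=np.array([.213,.977,0]);x=np.array([.977,-.213,0])
o=t+50.5*z
cv2.circle(im,f(o),4,(0,0,255),1);cv2.circle(im,f(o+75*z),4,(0,0,255),1)
for deg,c in((36,(0,255,0)),(40,(255,255,0))):
  T=R.from_rotvec(-np.radians(deg)*y)
  for h in(64,23):
    cv2.polylines(im,[np.array([f(H+T.apply(a*x+b*y+[0,0,h])) for a,b in((206,18),(238,18),(238,-18),(206,-18))])],True,c,1)
  e=T.apply(222*x+[0,0,64]);n=T.apply([0,0,1]);print(deg,"o above eye",(o-H-e)@n,"tip vs low",(o+75*z-H-e)@n+41, "lat",np.linalg.norm(np.cross(o-H-e,n)))
U,V=map(int,proj(p,(470,-70,110)))
b=cv2.resize(p["pixels"][V-45:V+45,U-30:U+30],(360,540),interpolation=cv2.INTER_CUBIC)
cv2.imwrite(sys.argv[1],np.hstack([im,b]))
E
python3 ov.py pics/ov2.png
```

```text
[504.32 -72.63 255.96] [ 6.84  3.27 23.27] [ 0.44 -1.35  0.81] [-0.45 -0.03  2.05  0.41  0.41  1.02] 13.0
36 o above eye 12.698721722322542 tip vs low -20.728803002778704 lat 2.716599125078031
40 o above eye -2.800105176178862 tip vs low -36.69147104034546 lat 2.6021945394182806
```

View pics/ov2.png

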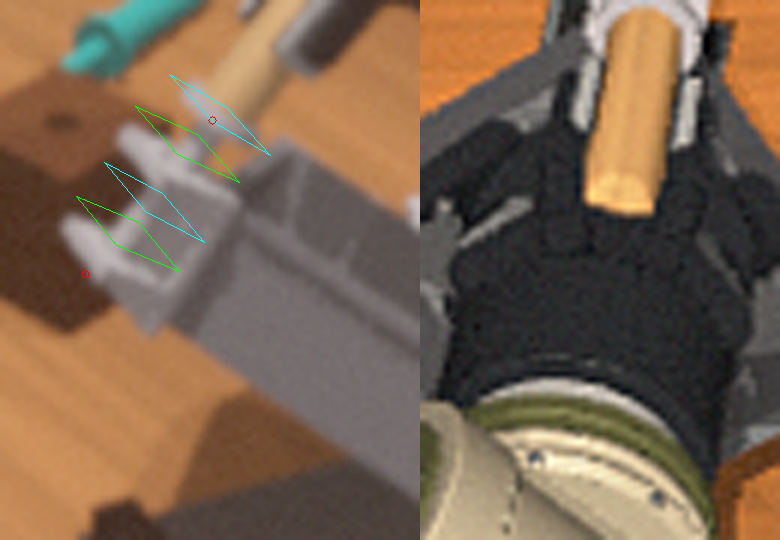

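The tote dropped to about 33° because the rod is wedged by its slop and drags the tote down with it. A tote lag of 4° costs about 15 mm of insertion. I lower to level, seat the collar, and tilt again with the lever leading by the slop angle.

```bash
cat > plan.py <<'E'
from h import *
np.set_printoptions(precision=4,suppress=True)
H=np.array([408.5,-51.6,28.]);y=np.array([.213,.977,0]);x=np.array([.977,-.213,0]);Z=np.array([0,0,1.])
def tcp(th,de,h):  # tote deg, lever lead deg, collar height over eye_top
    T=R.from_rotvec(-np.radians(th)*y);L=R.from_rotvec(-np.radians(th+de)*y)
    m=H+T.apply(222*x+np.array([0,0,40.]))   # middle of eyelets
    return m+L.apply(Z)*(24+h+50.5)
def rows(path,start):
    prev=np.array(start[:3]);pa=start[3];out=[]
    for th,de,h in path:
        t=tcp(th,de,h);a=th+de;r=-np.radians(a-pa)/(np.pi/4)*y
        out.append(" ".join(f"{v:.4f}" for v in np.r_[(t-prev)/100,r])+" 0");prev=t;pa=a
    return ";".join(out)
E
python3 - <<'E'
from plan import *
s=sense();z=rot(s["ee_rot"])[:,2];a=np.degrees(np.arccos(-z[2]))
print(a,rot(s["ee_rot"]),tcp(33.5,a-33.5,20),s["eef_pos"])
N=18
print(rows([(33.5*(1-k/N),(a-33.5)*(1-k/N),20-18*k/N) for k in range(1,N+1)],[*s["eef_pos"],a]))
print(tcp(0,0,2))
E
```

```text
43.082619180336344 [[ 0.7131 -0.2152  0.6672]
 [-0.1578 -0.9766 -0.1464]
 [ 0.6831 -0.0009 -0.7304]] [504.7341 -72.5804 252.8967] [504.3129 -72.6007 255.9758]
0.0879 -0.0180 -0.0658 0.0113 0.0520 0.0000 0;0.0824 -0.0180 -0.0384 0.0113 0.0520 0.0000 0;0.0809 -0.0176 -0.0417 0.0113 0.0520 0.0000 0;0.0794 -0.0173 -0.0449 0.0113 0.0520 0.0000 0;0.0777 -0.0169 -0.0481 0.0113 0.0520 0.0000 0;0.0758 -0.0165 -0.0512 0.0113 0.0520 0.0000 0;0.0739 -0.0161 -0.0543 0.0113 0.0520 0.0000 0;0.0718 -0.0157 -0.0572 0.0113 0.0520 0.0000 0;0.0696 -0.0152 -0.0601 0.0113 0.0520 0.0000 0;0.0673 -0.0147 -0.0629 0.0113 0.0520 0.0000 0;0.0649 -0.0142 -0.0655 0.0113 0.0520 0.0000 0;0.0624 -0.0136 -0.0681 0.0113 0.0520 0.0000 0;0.0598 -0.0130 -0.0706 0.0113 0.0520 0.0000 0;0.0571 -0.0125 -0.0729 0.0113 0.0520 0.0000 0;0.0543 -0.0118 -0.0752 0.0113 0.0520 0.0000 0;0.0514 -0.0112 -0.0773 0.0113 0.0520 0.0000 0;0.0485 -0.0106 -0.0793 0.0113 0.0520 0.0000 0;0.0455 -0.0099 -0.0812 0.0113 0.0520 0.0000 0
[625.394 -98.886 144.5  ]
```

Emit:
drive_tool(commands="0.084 -0.018 -0.045 0.0113 0.052 0 0;0.083 -0.018 -0.042 0.0113 0.052 0 0;0.081 -0.0176 -0.044 0.0113 0.052 0 0;0.0795 -0.0173 -0.046 0.0113 0.052 0 0;0.078 -0.017 -0.049 0.0113 0.052 0 0;0.076 -0.0165 -0.052 0.0113 0.052 0 0;0.074 -0.016 -0.055 0.0113 0.052 0 0;0.072 -0.0157 -0.058 0.0113 0.052 0 0;0.07 -0.0152 -0.061 0.0113 0.052 0 0;0.0675 -0.0147 -0.0635 0.0113 0.052 0 0;0.065 -0.0142 -0.066 0.0113 0.052 0 0;0.0625 -0.0136 -0.0685 0.0113 0.052 0 0;0.06 -0.013 -0.071 0.0113 0.052 0 0;0.057 -0.0125 -0.073 0.0113 0.052 0 0;0.0545 -0.0118 -0.0755 0.0113 0.052 0 0;0.0515 -0.0112 -0.0775 0.0113 0.052 0 0;0.0485 -0.0106 -0.0795 0.0113 0.052 0 0;0.0455 -0.01 -0.081 0.0113 0.052 0 0;0 0 0 0 0 0 0;0 0 0 0 0 0 0")

```text
time_s: 14.77
eef_pos: [624.1, -98.8, 142.5]
ee_rot: [0.0, 0.994, -0.108, -0.004]
force: [2.0, -1.6, 12.6]
grip_width: 0.255
grip_force: 118.6
```

```bash
python3 - <<'E'
from plan import *
s=sense();print(s["eef_pos"],s["force"],s["wrist_torque"],s["time_s"],rot(s["ee_rot"]))
E
```

```text
[624.076  -98.7857 142.494 ] [ 1.9794 -1.6489 12.5728] [-0.2927 -0.4818  0.0025] 14.7667 [[ 0.9764 -0.2157 -0.0076]
 [-0.2157 -0.9765  0.0003]
 [-0.0075  0.0014 -1.    ]]
```

```bash
python3 - <<'E'
from plan import *
s=sense()
P=[(0,1.25*k,0.5+.5*k) for k in range(1,5)]+[(1.25*k,5,2.5) for k in range(1,33)]
r=rows(P,[*s["eef_pos"],-0.4]).split(";")
print(";\n".join(r[:18]));print("--");print(";\n".join(r[18:]));print(tcp(17.5,5,2.5),tcp(40,5,2.5))
E
```

```text
-0.0029 0.0025 0.0099 -0.0078 -0.0358 -0.0000 0;
-0.0163 0.0036 0.0045 -0.0059 -0.0271 -0.0000 0;
-0.0165 0.0036 0.0041 -0.0059 -0.0271 -0.0000 0;
-0.0167 0.0036 0.0037 -0.0059 -0.0271 -0.0000 0;
-0.0254 0.0055 0.0467 -0.0059 -0.0271 -0.0000 0;
-0.0264 0.0057 0.0461 -0.0059 -0.0271 -0.0000 0;
-0.0273 0.0060 0.0455 -0.0059 -0.0271 -0.0000 0;
-0.0283 0.0062 0.0449 -0.0059 -0.0271 -0.0000 0;
-0.0293 0.0064 0.0442 -0.0059 -0.0271 -0.0000 0;
-0.0302 0.0066 0.0436 -0.0059 -0.0271 -0.0000 0;
-0.0311 0.0068 0.0429 -0.0059 -0.0271 -0.0000 0;
-0.0320 0.0070 0.0422 -0.0059 -0.0271 -0.0000 0;
-0.0329 0.0072 0.0415 -0.0059 -0.0271 -0.0000 0;
-0.0338 0.0074 0.0407 -0.0059 -0.0271 -0.0000 0;
-0.0346 0.0076 0.0400 -0.0059 -0.0271 -0.0000 0;
-0.0355 0.0077 0.0392 -0.0059 -0.0271 -0.0000 0;
-0.0363 0.0079 0.0384 -0.0059 -0.0271 -0.0000 0;
-0.0371 0.0081 0.0376 -0.0059 -0.0271 -0.0000 0
--
-0.0379 0.0083 0.0367 -0.0059 -0.0271 -0.0000 0;
-0.0387 0.0084 0.0359 -0.0059 -0.0271 -0.0000 0;
-0.0394 0.0086 0.0350 -0.0059 -0.0271 -0.0000 0;
-0.0402 0.0088 0.0341 -0.0059 -0.0271 -0.0000 0;
-0.0409 0.0089 0.0332 -0.0059 -0.0271 -0.0000 0;
-0.0416 0.0091 0.0323 -0.0059 -0.0271 -0.0000 0;
-0.0423 0.0092 0.0313 -0.0059 -0.0271 -0.0000 0;
-0.0429 0.0094 0.0304 -0.0059 -0.0271 -0.0000 0;
-0.0436 0.0095 0.0294 -0.0059 -0.0271 -0.0000 0;
-0.0442 0.0096 0.0284 -0.0059 -0.0271 -0.0000 0;
-0.0448 0.0098 0.0274 -0.0059 -0.0271 -0.0000 0;
-0.0454 0.0099 0.0264 -0.0059 -0.0271 -0.0000 0;
-0.0459 0.0100 0.0254 -0.0059 -0.0271 -0.0000 0;
-0.0464 0.0101 0.0244 -0.0059 -0.0271 -0.0000 0;
-0.0469 0.0102 0.0233 -0.0059 -0.0271 -0.0000 0;
-0.0474 0.0103 0.0223 -0.0059 -0.0271 -0.0000 0;
-0.0479 0.0104 0.0212 -0.0059 -0.0271 -0.0000 0;
-0.0483 0.0105 0.0202 -0.0059 -0.0271 -0.0000 0
[574.8159 -87.8593 204.0382] [496.3395 -70.7503 255.7776]
```

Emit:
drive_tool(commands="-0.003 0.0025 0.01 -0.0078 -0.0358 0 0;-0.0163 0.0036 0.0045 -0.0059 -0.0271 0 0;-0.0165 0.0036 0.004 -0.0059 -0.0271 0 0;-0.0167 0.0036 0.0037 -0.0059 -0.0271 0 0;-0.0254 0.0055 0.0467 -0.0059 -0.0271 0 0;-0.0264 0.0057 0.046 -0.0059 -0.0271 0 0;-0.0273 0.006 0.0455 -0.0059 -0.0271 0 0;-0.0283 0.0062 0.045 -0.0059 -0.0271 0 0;-0.0293 0.0064 0.0442 -0.0059 -0.0271 0 0;-0.03 0.0066 0.0436 -0.0059 -0.0271 0 0;-0.031 0.0068 0.043 -0.0059 -0.0271 0 0;-0.032 0.007 0.042 -0.0059 -0.0271 0 0;-0.033 0.0072 0.0415 -0.0059 -0.0271 0 0;-0.0338 0.0074 0.0407 -0.0059 -0.0271 0 0;-0.0346 0.0076 0.04 -0.0059 -0.0271 0 0;-0.0355 0.0077 0.039 -0.0059 -0.0271 0 0;-0.0363 0.008 0.0384 -0.0059 -0.0271 0 0;-0.037 0.008 0.0376 -0.0059 -0.0271 0 0;0 0 0 0 0 0 0")

```text
time_s: 16.35
eef_pos: [573.7, -87.5, 203.1]
ee_rot: [0.021, 0.975, -0.107, 0.193]
force: [6.6, -0.6, 1.6]
grip_width: 0.255
grip_force: 117.1
```

```bash
cat > ang.py <<'E'
from plan import *
def ang(q,img=None):
    hsv=cv2.cvtColor(cv2.GaussianBlur(q["pixels"] if img is None else img,(3,3),0),cv2.COLOR_BGR2HSV)
    S=hsv[...,1].astype(np.float32)
    best=[]
    for th in np.arange(0,50,0.5):
        T=R.from_rotvec(-np.radians(th)*y)
        g=lambda a,b,c:proj(q,H+T.apply(a*x+b*y+np.array([0,0,c])))
        sc=0
        # far-left wall lower edge; outer tote diagonal spans -5..190
        for (A,B,C) in(((186,6,4),(140,52,4),(130,20,50)),((238,18,17),(238,-18,17),(215,0,40))):
            a,b,c=g(*A),g(*B),g(*C);d=b-a;n=np.array([-d[1],d[0]])/np.linalg.norm(d)
            if n@(c-a)<0:n=-n
            for f in np.linspace(.05,.95,15):
                pt=a+f*d
                smp=lambda k:S[int(round((pt+k*n)[1])),int(round((pt+k*n)[0]))]
                sc+=smp(-2.5)-smp(2.5)
        best.append((sc/30,th))
    return sorted(best,reverse=True)[:4]
E
python3 - <<'E'
from ang import *
s=sense();z=rot(s["ee_rot"])[:,2];print(s["eef_pos"],s["force"],s["wrist_torque"],s["time_s"],np.degrees(np.arccos(-z[2])))
q=capture("scene");print(ang(q))
print("ref level",ang(q,cv2.imread("pics/scene0.png")))
np.save("f22.npy",q["pixels"])
E
```

```text
[573.7448 -87.4536 203.1009] [ 6.6008 -0.6073  1.5983] [-0.1538 -0.9407 -0.0777] 16.35 22.439683888473684
[(np.float32(99.63333), np.float64(18.0)), (np.float32(98.36667), np.float64(17.5)), (np.float32(96.433334), np.float64(17.0)), (np.float32(89.63333), np.float64(18.5))]
ref level [(np.float32(77.96667), np.float64(0.0)), (np.float32(76.166664), np.float64(0.5)), (np.float32(69.433334), np.float64(1.0)), (np.float32(59.9), np.float64(1.5))]
```

The measured tote angle is 17.7°, as planned. I continue.

Emit:
drive_tool(commands="-0.038 0.0083 0.0367 -0.0059 -0.0271 0 0;-0.0387 0.0084 0.036 -0.0059 -0.0271 0 0;-0.0394 0.0086 0.035 -0.0059 -0.0271 0 0;-0.04 0.0088 0.034 -0.0059 -0.0271 0 0;-0.041 0.009 0.0332 -0.0059 -0.0271 0 0;-0.0416 0.009 0.0323 -0.0059 -0.0271 0 0;-0.0423 0.0092 0.0313 -0.0059 -0.0271 0 0;-0.043 0.0094 0.0304 -0.0059 -0.0271 0 0;-0.0436 0.0095 0.0294 -0.0059 -0.0271 0 0;-0.0442 0.0096 0.0284 -0.0059 -0.0271 0 0;-0.0448 0.0098 0.0274 -0.0059 -0.0271 0 0;-0.0454 0.01 0.0264 -0.0059 -0.0271 0 0;0 0 0 0 0 0 0")

```text
time_s: 17.48
eef_pos: [523.5, -76.4, 241.1]
ee_rot: [0.034, 0.942, -0.103, 0.319]
force: [5.5, 0.9, 4.4]
grip_width: 0.252
grip_force: 117.2
```

```bash
cat > chk.py <<'E'
from ang import *
s=sense();z=rot(s["ee_rot"])[:,2];a=np.degrees(np.arccos(-z[2]));print(s["eef_pos"],s["force"],s["wrist_torque"],s["time_s"],a,s["joints"])
q=capture("scene");A=ang(q);print(A)
o=s["eef_pos"]+50.5*z
for th in(A[0][1]-1,A[0][1],A[0][1]+1):
    n=R.from_rotvec(-np.radians(th)*y).apply(Z);e=H+R.from_rotvec(-np.radians(th)*y).apply(222*x+64*Z)
    print(th,"h",(o-e)@n,"tip below low eye",-((o+75*z-e)@n+41))
E
python3 chk.py
```

```text
[523.5132 -76.3699 241.1342] [5.5472 0.9402 4.3638] [ 0.0434 -1.0573  0.2244] 17.4833 37.40991191208295 [-0.4254  0.0602  1.9634  0.272   0.4911  1.1643]
[(np.float32(106.933334), np.float64(32.5)), (np.float32(105.333336), np.float64(32.0)), (np.float32(103.4), np.float64(33.0)), (np.float32(89.26667), np.float64(33.5))]
31.5 h 6.029369473577551 tip below low eye 27.57178544064226
32.5 h 2.233940285412563 tip below low eye 31.490656682355592
33.5 h -1.5816623447371119 tip below low eye 35.40694185159218
```

Emit:
drive_tool(commands="-0.046 0.01 0.0254 -0.0059 -0.0271 0 0;-0.0464 0.01 0.0244 -0.0059 -0.0271 0 0;-0.047 0.0102 0.0233 -0.0059 -0.0271 0 0;-0.0474 0.0103 0.0223 -0.0059 -0.0271 0 0;-0.048 0.0104 0.0212 -0.0059 -0.0271 0 0;-0.0483 0.0105 0.02 -0.0059 -0.0271 0 0;-0.024 0.005 0.01 -0.003 -0.0136 0 0;0 0 0 0 0 0 0;0 0 0 0 0 0 0")

```text
time_s: 18.28
eef_pos: [493.2, -69.8, 255.6]
ee_rot: [0.041, 0.917, -0.1, 0.384]
force: [5.1, -0.1, 4.5]
grip_width: 0.256
grip_force: 117.2
```

```bash
python3 chk.py; python3 - <<'E'
from plan import *
p=capture("top");q=capture("scene");w=capture("wrist");s=sense()
for th in (40,):
  T=R.from_rotvec(-np.radians(th)*y);c=H+T.apply(8*x+9*Z);print("corner proj top",proj(p,c),"scene",proj(q,c),"wrist",proj(w,c,s))
for n,i in(("top",p),("scene",q),("wrist",w)):
  print(n,[(np.round(b["position"]).tolist(),round(b["confidence"],2)) for b in boxes_of(i,"nut0")])
E
```

```text
[493.1532 -69.7765 255.5608] [ 5.1163 -0.0536  4.4791] [-0.0172 -1.002   0.2486] 18.2833 45.4206961471497 [-0.4637 -0.0635  2.1094  0.5179  0.3629  0.9078]
[(np.float32(85.8), np.float64(40.5)), (np.float32(81.433334), np.float64(40.0)), (np.float32(79.3), np.float64(41.0)), (np.float32(72.7), np.float64(39.5))]
39.5 h 6.295515840295577 tip below low eye 27.30413293162117
40.5 h 2.501982924315186 tip below low eye 31.221362568848207
41.5 h -1.3118050737064146 tip below low eye 35.136088154827405
corner proj top [292.1304 272.5212] scene [337.4369 196.4902] wrist [282.6836 448.223 ]
top []
scene [([339.0, 345.0], 0.65), ([316.0, 175.0], 0.6)]
wrist []
```

```bash
python3 - <<'E'
from plan import *
q=capture("scene")
T=R.from_rotvec(-np.radians(40.5)*y);n=T.apply(Z);p0=H+T.apply(4*Z+0*x)
for off in (4,14):
  c,d=ray(q,(316,175));P0=H+T.apply(off*Z);X=c+d*((P0-c)@n)/(d@n);l=T.inv().apply(X-H);print("stand coords",l@x,l@y,l@Z)
print("bench",atz(q,(316,175),5))
for m in("wrench","screwdriver","jar"): print(m,[(np.round(b["position"]).tolist(),round(b["confidence"],2)) for b in boxes_of(q,m)][:3])
# bright blobs on the visible floor, stand coords grid
im=cv2.cvtColor(q["pixels"],cv2.COLOR_BGR2GRAY)
for a in range(20,170,15):
  print(a,[ (int(im[int(v),int(u)])) for b in range(-60,61,15) for u,v in [proj(q,H+T.apply(a*x+b*y+9*Z))]])
E
```

```text
stand coords 4.202283917485506 -113.41294285217889 4.000000000000032
stand coords 46.26625844141218 -70.08800595608756 14.000000000000062
bench [ 356.8005 -192.9447    5.    ]
wrench [([296.0, 177.0], 0.58), ([179.0, 252.0], 0.57)]
screwdriver [([179.0, 252.0], 0.64), ([238.0, 287.0], 0.36)]
jar [([339.0, 344.0], 0.91)]
20 [120, 118, 120, 120, 119, 119, 119, 76, 77]
35 [119, 121, 118, 121, 120, 118, 118, 81, 101]
50 [117, 121, 118, 119, 120, 120, 118, 120, 79]
65 [118, 118, 118, 119, 119, 121, 120, 118, 118]
80 [119, 120, 121, 119, 118, 119, 121, 120, 119]
95 [120, 122, 118, 119, 120, 118, 118, 121, 122]
110 [106, 119, 120, 120, 120, 118, 120, 118, 122]
125 [89, 100, 121, 120, 121, 118, 119, 119, 118]
140 [157, 88, 96, 119, 120, 120, 116, 118, 118]
155 [137, 160, 101, 94, 118, 119, 120, 122, 117]
```

Emit:
drive_tool(commands="0 0 0 0 0 0 0;0 0 0 0 0 0 0;0 0 0 0 0 0 0;0 0 0 0 0 0 0;0 0 0 0 0 0 0;0 0 0 0 0 0 0;0 0 0 0 0 0 0;0 0 0 0 0 0 0;0 0 0 0 0 0 0;0 0 0 0 0 0 0;0 0 0 0 0 0 0;0 0 0 0 0 0 0")

```text
time_s: 19.83
eef_pos: [493.3, -69.8, 255.5]
ee_rot: [0.041, 0.917, -0.1, 0.384]
force: [6.2, -0.4, 5.1]
grip_width: 0.249
grip_force: 117.2
```

```bash
python3 chk.py && python3 -c "
from rig import *
print(finish_job())"
```

```text
[493.3309 -69.8194 255.4826] [ 6.1581 -0.4441  5.0618] [ 0.0405 -1.0202  0.2124] 19.8333 45.40816596840553 [-0.4636 -0.0629  2.1089  0.5177  0.3629  0.9079]
[(np.float32(86.1), np.float64(40.5)), (np.float32(81.666664), np.float64(40.0)), (np.float32(80.6), np.float64(41.0)), (np.float32(73.9), np.float64(39.5))]
39.5 h 6.117714037938845 tip below low eye 27.48362456117613
40.5 h 2.3228071387721676 tip below low eye 31.401943191684808
41.5 h -1.4923002693226126 tip below low eye 35.317702769949165
the job is handed in; nothing more can be done
None
```

I handed the job in at about 20 s, lever still gripped, tote at about 40.5° and rod tip about 25 mm past the lower eyelet (both estimated). The nuts were out of camera view at the end, so their slide into the corner is inferred from the tilt; I tilted twice because the first time the rod nearly worked out, the black and turquoise look-alikes toppled during the run with no contact seen, and I viewed 11 pictures against the limit of 10.

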